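Restock the control-bottle carrier

TASK

Restock the white carrier for the next control run: take the empty clear bottle out of the yellow well and stand it in the steel discard tray, and stand each amber bottle upright in the well that matches its cap colour. Leave the white look-alike bottles where they stand, and set every bottle down without dropping it or tipping it over.

Things in the scene. Friction and masses are not known exactly. Their poses are not given: they have to be found in the camera images.
- amber_green: Full bottle of brown amber glass with a white label band and a green screw cap, 0.1 kg, loose on the bench. Upright; origin: centre of its underside, z up its axis. Body 42 mm diameter up to 56 mm height, shoulder, cap 26 mm diameter up to 80 mm; grip the body from above about 50 mm over its base. 
- amber_red: Full bottle of brown amber glass with a white label band and a red screw cap, 0.1 kg, loose on the bench. Upright; origin: centre of its underside, z up its axis. Body 42 mm diameter up to 56 mm height, shoulder, cap 26 mm diameter up to 80 mm; grip the body from above about 50 mm over its base. 
- amber_yellow: Full bottle of brown amber glass with a white label band and a yellow screw cap, 0.1 kg, loose on the bench. Upright; origin: centre of its underside, z up its axis. Body 42 mm diameter up to 56 mm height, shoulder, cap 26 mm diameter up to 80 mm; grip the body from above about 50 mm over its base. 
- spent_yellow: Empty bottle of colourless clear glass, no label, yellow screw cap, 0.06 kg; starts standing in the yellow well. Upright; origin: centre of its underside, z up its axis. Body 42 mm diameter up to 56 mm height, shoulder, cap 26 mm diameter up to 80 mm; grip the body from above about 50 mm over its base. 
- white_green: Look-alike that does not belong: opaque white plastic bottle, no label, green screw cap, loose among the amber ones, same size and shape. Upright; origin: centre of its underside, z up its axis. Body 42 mm diameter up to 56 mm height, shoulder, cap 26 mm diameter up to 80 mm; grip the body from above about 50 mm over its base. 
- white_red: Look-alike that does not belong: opaque white plastic bottle, no label, red screw cap, loose among the amber ones, same size and shape. Upright; origin: centre of its underside, z up its axis. Body 42 mm diameter up to 56 mm height, shoulder, cap 26 mm diameter up to 80 mm; grip the body from above about 50 mm over its base. 
- well_green: Square open green cup fixed in the white carrier (3 wells in a row along their x, in any order, centres 92 mm apart; carrier 286 x 92 mm, all under 30 mm high). Outside 70 x 70 x 24 mm, walls and floor 4 mm, opening 62 x 62 mm. Origin: centre of its underside, 6 mm over the bench, so its inner floor is 10 mm and its rim 30 mm over the bench. x, y along its sides.
- well_red: Square open red cup fixed in the white carrier (3 wells in a row along their x, in any order, centres 92 mm apart; carrier 286 x 92 mm, all under 30 mm high). Outside 70 x 70 x 24 mm, walls and floor 4 mm, opening 62 x 62 mm. Origin: centre of its underside, 6 mm over the bench, so its inner floor is 10 mm and its rim 30 mm over the bench. x, y along its sides.
- well_yellow: Square open yellow cup fixed in the white carrier (3 wells in a row along their x, in any order, centres 92 mm apart; carrier 286 x 92 mm, all under 30 mm high). Outside 70 x 70 x 24 mm, walls and floor 4 mm, opening 62 x 62 mm. Origin: centre of its underside, 6 mm over the bench, so its inner floor is 10 mm and its rim 30 mm over the bench. x, y along its sides.
- discard_tray: Shallow open steel tray, fixed, across the work from the carrier: outside 130 x 130 x 26 mm, walls and floor 4 mm. Origin: centre of its underside, on the bench; x, y along its sides. (Unlisted things on the bench, a strip canister, slide box, tube rack and carton, stand clear of the work, beyond x = 0.78 m or |y| = 0.5 m.)

How it is judged:
By the outcome, as a careful person would: the job done as asked, in the order asked, and still so for the second after the job is handed in, with the robot touching nothing.
It also fails if it takes over 90 s, if anything falls off the work surface, if the arm or the gripper's body presses on something with over 40 N, if the wrist force passes 120 N, or if a joint passes its speed limit or range.

ROBOT

A 7-joint arm with a two-finger parallel gripper is mounted at the origin on the work surface. World frame = base frame: x ahead of the robot, y to its left, z up, the work surface at z = 0. Lengths are in m, angles in rad, forces in N, time in s.
With the tool pointing down it reaches from about 0.4 to 0.85 m from the base axis. Payload 4.5 kg.
Tool frame: the origin (TCP) lies at the very end of the fingers, on their centre line; the grasp point (between the pads) lies 19 mm behind it (r.grip_point_offset is the distance from the TCP to the grasp point, in m); y points along the fingers, x is the direction in which the jaws open and shut, and the axes are right-handed (so a half turn about y gives the same grasp; the last joint's range is limited). The gripper opens to 88 mm and grips with 3 to 60 N. Pads are 18 mm wide; open, the fingers measure 123 mm over their backs; the gripper's body (75 mm by 187 mm) begins 45 mm behind the grasp point.
Start: joints at [1.321, 0.689, -0.195, 1.565, 0.157, 0.902, -0.215], TCP at [0.175, -0.6, 0.201] pointing down, gripper open.
Joint ranges: [-3.01, 3.01], [-0.46, 2.08], [-1.47, 1.51], [0.13, 2.56], [-1, 4.14], [0.04, 2.09], [-2.66, 2.66]. Speed limits (rad/s): [2.57, 2.57, 3.14, 3.14, 3.14, 3.14, 3.14].

INTERFACE

Orientations are given as a unit quaternion [x, y, z, w].
In Python, from plant import get_state, snapshot, camera_params, job, r gives the robot as it stands.
- The arm moves only by the tool carry_out, never from a script. Its arguments are lists of equal length, an entry for each row: "offset": the shift along the world's x, y, z in m, a list of three; "twist": the turn about the world's z in degrees. In form: {"offset": [[tx, ty, tz], ...], "twist": [twist, ...]}. A call has 1 to 8 rows; each row shifts and turns the commanded pose from where the row before left it; what a row does not reach is not made up. A row lasts 1/8 s, in which the tool goes at most 62.5 mm and 10.7 degrees, less where a joint would pass 70% of its speed; a pose out of reach is approached as far as the arm can. A call with a gripper value outside its range is refused whole. "grip" is the finger opening in m, from 0 to 0.0881, set as the call begins (left out, the last holds). The fingers move at their own pace and stop on an object; "newtons" is the grip in N (left out, the last holds). Time passes only in rows, so rows that do not move let the fingers close. It gives the time, the measured TCP pose, the force and the opening at its end, in the units of the state.
- get_state(): the state, without advancing time (a new reading comes with each control period).
- snapshot(name): name is "scene" or "top" or "wrist"; returns the picture (480x640x3 uint8, red, green, blue); there is no depth.
- camera_params(name): a dict with "camera_matrix" (3x3 intrinsics, pixels), "eye" and "orientation" of the camera in the world. Camera axes: x right, y up, looking along -z (the intrinsics and any distortion apply to the point x, -y, -z); pixel columns grow to the right and rows downward; lengths in m; the calibration is good to about 2 mm. The wrist camera is an equidistant fisheye: a pixel r from the principal point sees the ray r / f radians off the axis. A picture is of the moment at which its call begins: read the wrist's pose just before it. camera_params takes no time and is no camera call; for the wrist camera it gives the pose at the moment of the call.
- job.finish_job(): hands the job in, once; it reports no verdict.
The state is a dict: "clock": time; "q": joint angles; "qd": joint speeds; "joint_torque": joint torques, N m; "tool_pos": TCP position; "eef_rot": TCP orientation; "contact_force": force on the tool from outside, world axes, zero at the start; "moment": the same for the moment, N m; "opening": opening from 0.0 (shut) to 1.0 (fully open).
Only numpy, scipy, OpenCV 4.12 (cv2) and the standard library are available. Lean on these libraries where they do the work, as an engineer would, in place of code of your own. Each camera call takes 0.05 s, during which the arm holds its last target. There are 200 camera calls.

## Working session

There is one attempt and no reset: what is moved stays moved. The work goes in short steps, Python scripts to look and compute and a tool call to move; the robot and the scene stay as the last step left them, time stands still between calls to the robot, and variables do not carry over. Pictures are saved under pics/ and viewed, about 12 in all and at most 16, crops included, and the job is handed in when it is done.

Besides the shell and the picture viewer there is one more tool, called after ">>>" in YAML: its name, and indented under it one key for each argument. carry_out: Moves the arm, as the interface text tells. Its arguments: {"type":"object","properties":{"offset":{"type":"array"},"twist":{"type":"array"},"grip":{"type":"number"},"newtons":{"type":"number"}},"required":["offset","twist"]}

```bash
mkdir -p pics; python3 - <<'E'
from plant import *
import cv2
for n in("scene","top"):
    cv2.imwrite(f"pics/{n}0.png",snapshot(n)[:,:,::-1]); print(n,camera_params(n))
s=get_state(); print(s)
E
```

```text
scene {'camera_matrix': array([[444.3437232 ,   0.        , 328.09620024],
       [  0.        , 444.3437232 , 236.12757137],
       [  0.        ,   0.        ,   1.        ]]), 'eye': array([ 1.08873378, -0.25384897,  0.72841807]), 'orientation': array([0.28690782, 0.1946907 , 0.50537386, 0.79017511])}
top {'camera_matrix': array([[438.62450562,   0.        , 321.08825258],
       [  0.        , 438.62450562, 238.85718813],
       [  0.        ,   0.        ,   1.        ]]), 'eye': array([0.50145692, 0.00583045, 0.83829562]), 'orientation': array([ 0.0177678 , -0.0257083 , -0.70071694,  0.71275463])}
{'clock': 0.1, 'q': array([ 1.32083988,  0.68989472, -0.1945491 ,  1.56619176,  0.15730202,
        0.90250573, -0.21507484]), 'qd': array([ 0.00032602, -0.00258482, -0.00011078, -0.00289529, -0.00069158,
        0.00107395,  0.00044346]), 'joint_torque': array([-3.47721987e-03, -5.28502679e+01, -1.27138160e+00, -1.53837758e+01,
       -5.25076361e-02,  1.97967260e-03,  4.57072997e-05]), 'tool_pos': array([ 0.17477799, -0.59943402,  0.20050725]), 'eef_rot': array([-0.56539058,  0.42471574, -0.42376601,  0.56601449]), 'contact_force': array([-0.3360603 ,  0.32805391,  0.55432237]), 'moment': array([ 0.04710051, -0.0562272 ,  0.01355971]), 'opening': 0.9995377919798338}
```

View pics/top0.png

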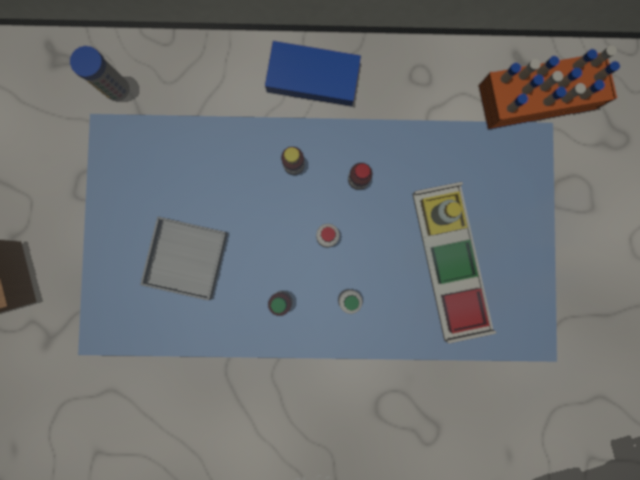

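View pics/scene0.png

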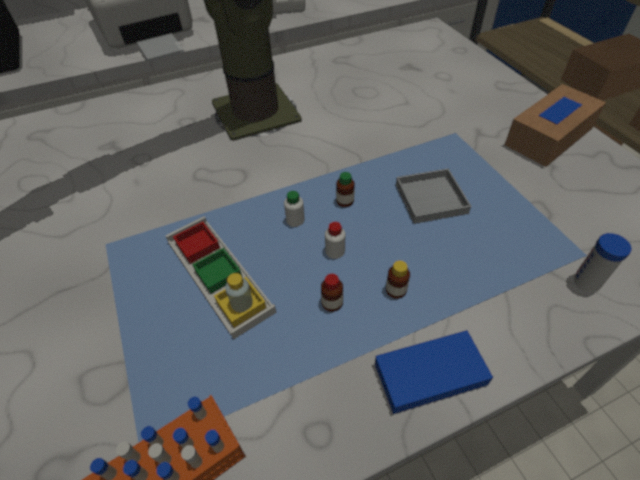

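Top view: amber caps at yellow (291,155), red (362,171) and green (279,305). White look-alikes are at (328,234) and (351,302), and the spent bottle's cap is at about (455,209). The wells run yellow, green, red from top to bottom, and the tray centre is near (186,258). I'll enlarge the picture to read these more exactly.

```bash
cat > h.py <<'E'
import numpy as np, cv2
from scipy.spatial.transform import Rotation as R
from plant import *
def ground(n,u,v,z,p=None):
    p=p or camera_params(n); K=p['camera_matrix']
    a,b=(u-K[0,2])/K[0,0],(v-K[1,2])/K[1,1]
    if n=='wrist':
        t=np.hypot(a,b); s=np.sin(t)/max(t,1e-9); d=[a*s,-b*s,-np.cos(t)]
    else: d=[a,-b,-1]
    d=R.from_quat(p['orientation']).apply(d); e=p['eye']
    return (e+d*(z-e[2])/d[2])[:2].round(4)
def jaw():
    s=get_state(); m=R.from_quat(s['eef_rot']).as_matrix()
    return s['tool_pos'].round(4), 'jaw deg',np.degrees(np.arctan2(m[1,0],m[0,0])).round(2),'finger dir',m[:,1].round(3)
E
python3 - <<'E'
from h import *
im=cv2.imread('pics/top0.png')
cv2.imwrite('pics/c1.png',cv2.resize(im[140:345,250:500],None,fx=2.9,fy=2.9,interpolation=cv2.INTER_CUBIC)[:600])
print(im[140:345,250:500].shape)
for k,u,v,z in [('ay',291.5,155,.08),('ar',362,171,.08),('ag',279,305,.08),('wr',328,234,.08),('wg',351,302,.08),('sp',455,209,.09)]: print(k,ground('top',u,v,z))
print('tray',[ground('top',u,v,.026) for u,v in [(159,220),(227,233),(212,297),(145,284)]])
print('wells',[ground('top',u,v,.03) for u,v in [(443,214),(454,262),(465,311)]])
print(jaw()); print(camera_params('wrist'))
E
```

```text
(205, 250, 3)
ay [0.6944 0.052 ]
ar [ 0.6685 -0.0719]
ag [0.4334 0.068 ]
wr [ 0.5569 -0.0141]
wg [ 0.4404 -0.0555]
sp [ 0.6031 -0.232 ]
tray [array([0.5813, 0.2979]), array([0.5594, 0.1716]), array([0.4412, 0.1955]), array([0.4629, 0.3189])]
wells [array([ 0.6015, -0.2287]), array([ 0.5128, -0.249 ]), array([ 0.4233, -0.2691])]
(array([ 0.1748, -0.5994,  0.2005]), 'jaw deg', np.float64(-73.74), 'finger dir', array([-0.001,  0.002, -1.   ]))
{'camera_matrix': array([[371.64829954,   0.        , 319.8948312 ],
       [  0.        , 371.64829954, 239.21900938],
       [  0.        ,   0.        ,   1.        ]]), 'eye': array([ 0.24995599, -0.57854195,  0.3831649 ]), 'orientation': array([-0.12016849,  0.09104371, -0.59323743,  0.79078437])}
```

View pics/c1.png

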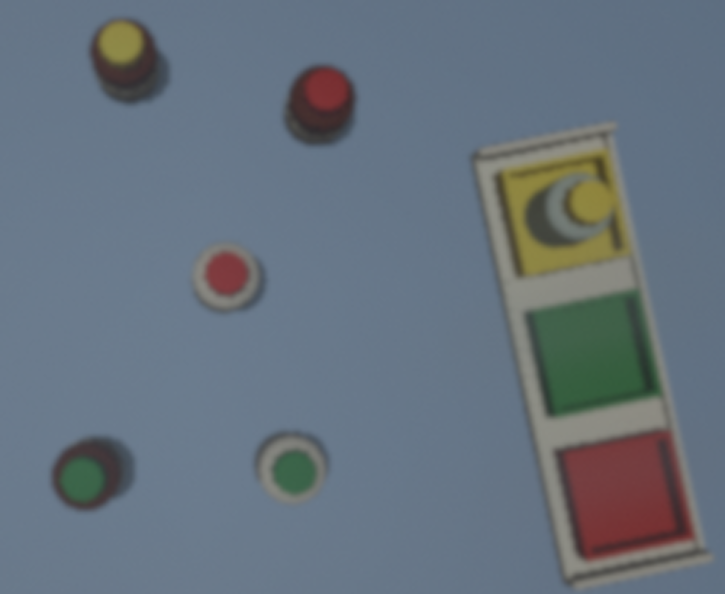

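Refined reading: the wells lie in a row at about 12.8° and agree with the 92 mm spacing. The jaws should close across that row, at about -77°. I'll go above the spent bottle.

>>> carry_out:
  offset:
    - [0.036,0.031,0]
    - [0.036,0.031,0]
    - [0.036,0.031,0]
    - [0.036,0.031,0]
    - [0.036,0.031,0]
    - [0.036,0.031,0]
    - [0.036,0.031,0]
    - [0.036,0.031,0]
  twist: [-3.5,0,0,0,0,0,0,0]
  grip: 0.088
  newtons: 15

```text
clock: 1.1
tool_pos: [0.4638, -0.3508, 0.2009]
eef_rot: [0.553, -0.442, 0.441, -0.552]
contact_force: [0.0, -1.1, 0.1]
opening: 0.999
```

>>> carry_out:
  offset:
    - [0.035,0.03,0]
    - [0.035,0.03,0]
    - [0.035,0.03,0]
    - [0.035,0.03,0]
    - [0,0,0]
  twist: [0,0,0,0,0]

```text
clock: 1.72
tool_pos: [0.6061, -0.2266, 0.2006]
eef_rot: [-0.553, 0.44, -0.439, 0.555]
contact_force: [-0.7, -0.3, 0.5]
opening: 1.0
```

```bash
python3 - <<'E'
from h import *
print(jaw()); p=camera_params('wrist'); im=snapshot('wrist'); np.save('w1.npy',p)
cv2.imwrite('pics/w1.png',im[:,:,::-1])
E
```

```text
(array([ 0.6061, -0.2266,  0.2006]), 'jaw deg', np.float64(-76.81), 'finger dir', array([ 0.002,  0.004, -1.   ]))
```

View pics/w1.png

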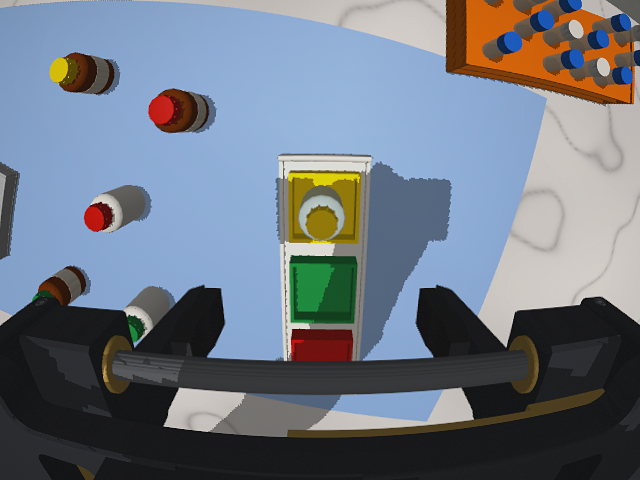

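Wrist view: spent cap at (321,222), yellow well rim around (289–358, 172–243), green well centre about (323,289). Amber yellow and red caps are at (61,70) and (163,110). All of these are clear to read.

```bash
python3 - <<'E'
from h import *
p=np.load('w1.npy',allow_pickle=True).item()
for k,u,v,z in [('sp',321,222,.09),('sp body',321,217,.066),('ay',59,70,.08),('ar',161,110,.08),('wr',95,218,.08),
 ('Y1',289,172,.03),('Y2',359,172,.03),('Y3',358,243,.03),('Y4',289,243,.03),('G1',290,257,.03),('G2',357,257,.03),('G3',355,323,.03),('G4',291,323,.03)]: print(k,ground('wrist',u,v,z,p))
E
```

```text
sp [ 0.6078 -0.2274]
sp body [ 0.6061 -0.2278]
ay [0.6982 0.0508]
ar [ 0.6715 -0.0726]
wr [ 0.5617 -0.0154]
Y1 [ 0.6338 -0.19  ]
Y2 [ 0.6492 -0.255 ]
Y3 [ 0.58  -0.272]
Y4 [ 0.5642 -0.2048]
G1 [ 0.5498 -0.2088]
G2 [ 0.5654 -0.2749]
G3 [ 0.4905 -0.2932]
G4 [ 0.4746 -0.225 ]
```

The spent bottle is within 2 mm of the present TCP. Descend, grip and lift.

>>> carry_out:
  offset:
    - [0,-0.002,-0.03]
    - [0,0,-0.03]
    - [0,0,-0.03]
    - [0,0,-0.03]
    - [0,0,-0.025]
    - [0,0,-0.014]
    - [0,0,0]
  twist: [0,0,0,0,0,0,0]

```text
clock: 2.65
tool_pos: [0.6017, -0.2348, 0.0415]
eef_rot: [0.553, -0.442, 0.441, -0.552]
contact_force: [-0.3, 0.8, -0.0]
opening: 0.999
```

>>> carry_out:
  offset:
    - [0,0,0]
    - [0,0,0]
    - [0,0,0]
    - [0,0,0]
    - [0,0,0]
    - [0,0,0]
  twist: [0,0,0,0,0,0]
  grip: 0.03
  newtons: 15

```text
clock: 3.4
tool_pos: [0.603, -0.234, 0.0423]
eef_rot: [0.552, -0.441, 0.441, -0.552]
contact_force: [-0.1, 0.4, -0.2]
opening: 0.349
```

The opening is 30.7 mm, not the expected 42 mm, so the jaws may not be around the body. I'll look before moving.

```bash
python3 - <<'E'
from h import *
print(jaw(),get_state()['opening'],get_state()['contact_force']); cv2.imwrite('pics/w2.png',np.hstack([cv2.resize(snapshot('wrist'),(480,360)),cv2.resize(snapshot('top')[150:330,380:540],(320,360))])[:,:,::-1])
E
```

```text
(array([ 0.603 , -0.234 ,  0.0423]), 'jaw deg', np.float64(-77.24), 'finger dir', array([-0.,  0., -1.])) 0.34931416449356556 [-0.09277399  0.38890401 -0.15746093]
```

View pics/w2.png

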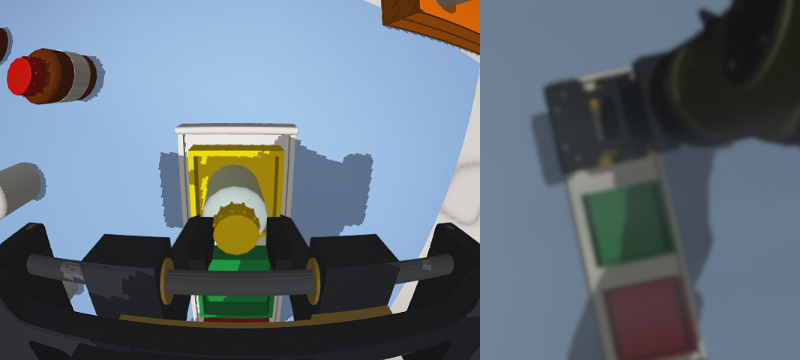

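The spent bottle is upright, but it sits forward of the pads (cap at about (315,307) at full scale), so the grip is off-centre. I'll measure it, then open again.

>>> carry_out:
  offset:
    - [0,0,0]
    - [0,0,0]
    - [0,0,0]
    - [0,0,0]
    - [0,0,0]
  twist: [0,0,0,0,0]
  grip: 0.088

```text
clock: 4.12
tool_pos: [0.603, -0.234, 0.0422]
eef_rot: [0.552, -0.441, 0.441, -0.552]
contact_force: [-0.2, -0.2, 1.0]
opening: 0.879
```

>>> carry_out:
  offset:
    - [0,0,0.02]
    - [0,0,0.03]
    - [0,0,0.03]
    - [0,0,0.03]
    - [0,0,0.03]
    - [0,0,0.02]
    - [0,0,0]
    - [0,0,0]
  twist: [0,0,0,0,0,0,0,0]

```text
clock: 5.12
tool_pos: [0.6025, -0.2339, 0.202]
eef_rot: [0.553, -0.442, 0.441, -0.552]
contact_force: [-0.1, -0.6, -0.5]
opening: 1.002
```

>>> carry_out:
  offset:
    - [0,0,0]
    - [0,0,0]
    - [0,0,0]
    - [0,0,0]
  twist: [0,0,0,0]

```text
clock: 5.62
tool_pos: [0.6029, -0.234, 0.202]
eef_rot: [0.553, -0.441, 0.441, -0.552]
contact_force: [-0.0, 0.4, 0.8]
opening: 0.998
```

```bash
python3 - <<'E'
from h import *
print(jaw(),get_state()['opening']); p=camera_params('wrist'); im=snapshot('wrist'); np.save('w3.npy',p);print(jaw(),p)
cv2.imwrite('pics/w3.png',cv2.resize(im[130:380,210:470],None,fx=2.4,fy=2.4,interpolation=cv2.INTER_CUBIC)[:,:,::-1])
E
```

```text
(array([ 0.6029, -0.234 ,  0.202 ]), 'jaw deg', np.float64(-77.24), 'finger dir', array([-0.,  0., -1.])) 0.99835384104402
(array([ 0.603 , -0.234 ,  0.2021]), 'jaw deg', np.float64(-77.24), 'finger dir', array([-0., -0., -1.])) {'camera_matrix': array([[371.64829954,   0.        , 319.8948312 ],
       [  0.        , 371.64829954, 239.21900938],
       [  0.        ,   0.        ,   1.        ]]), 'eye': array([ 0.67927699, -0.21740725,  0.38469552]), 'orientation': array([-0.11784971,  0.0941162 , -0.61721278,  0.77220591])}
```

View pics/w3.png

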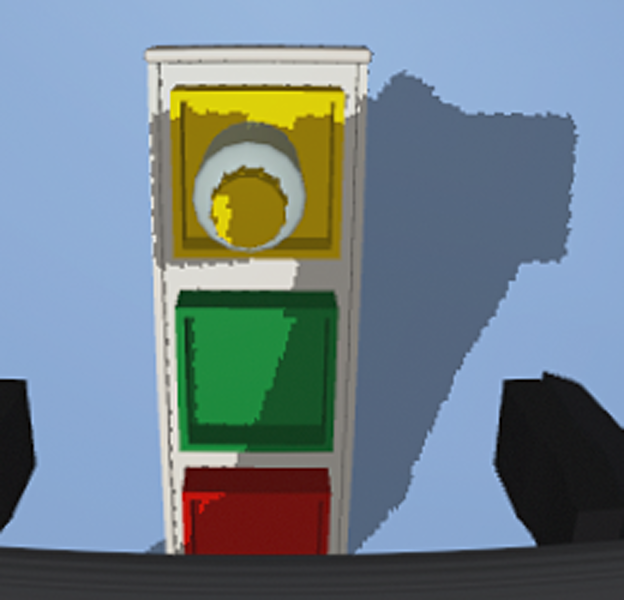

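```bash
python3 - <<'E'
from h import *
p=np.load('w3.npy',allow_pickle=True).item()
f=lambda k,u,v,z:print(k,ground('wrist',u/2.4+210,v/2.4+130,z,p))
f('cap',249,211,.09);f('shoulder ring',249,195,.066)
Y=[(171,88),(347,88),(341,259),(174,259)];G=[(177,292),(338,292),(333,451),(180,451)]
for n,c in (('Y',Y),('G',G)): print(n,np.mean([ground('wrist',u/2.4+210,v/2.4+130,.03,p) for u,v in c],0))
s,c=np.sin(np.radians(12.8)),np.cos(np.radians(12.8))
t=snapshot('top'); cv2.imwrite('pics/t2.png',t[:,:,::-1])
# project yellow well centre in both cams via scene picture too
pS=camera_params('scene')
im=snapshot('scene'); cv2.imwrite('pics/s2.png',cv2.resize(im[205:355,150:290],None,fx=4,fy=4,interpolation=cv2.INTER_CUBIC)[:,:,::-1])
E
```

```text
cap [ 0.6062 -0.2288]
shoulder ring [ 0.6061 -0.2284]
Y [ 0.606825 -0.2315  ]
G [ 0.5202   -0.250325]
```

View pics/s2.png

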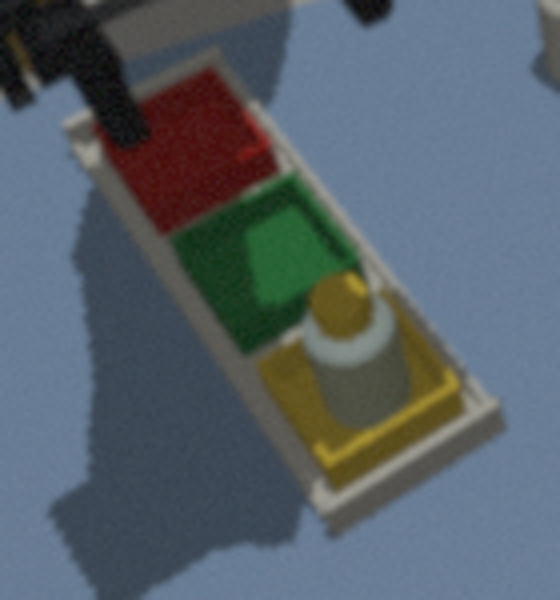

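Scene crop: spent bottle upright, inside the yellow well. The finger tips are near full-scale (182,240) and (242,207), so I'll check the TCP's projection against them.

```bash
python3 - <<'E'
from h import *
def proj(n,X,p=None):
    p=p or camera_params(n);K=p['camera_matrix']
    d=R.from_quat(p['orientation']).inv().apply(np.array(X)-p['eye']); a=np.array([d[0],-d[1]]);zc=-d[2]
    if n=='wrist':
        r=np.linalg.norm(a);a=a/r*np.arctan2(r,zc)
    else:a=a/zc
    return (K[0,0]*a+K[:2,2]).round(1)
s=get_state();T=s['tool_pos'];m=R.from_quat(s['eef_rot']).as_matrix()
for n in('scene','top','wrist'):
    print(n,[proj(n,T+k*m[:,0]) for k in(-.044,0,.044)], 'bottle cap',proj(n,[.604,-.2315,.09]),proj(n,[.606,-.229,.09]))
E
python3 - <<'E'
import cv2,numpy as np
a=cv2.imread('pics/t2.png')[150:330,340:540]
b=cv2.imread('pics/w2.png')
cv2.imwrite('pics/t2c.png',cv2.resize(a,None,fx=3,fy=3))
E
```

```text
scene [array([241.7, 224.6]), array([217.2, 237.4]), array([191.5, 251. ])] bottle cap [232.  278.8] [233.7 279.1]
top [array([451.4, 205.2]), array([480.6, 199.2]), array([509.6, 193.2])] bottle cap [454.7 208.5] [453.3 207.3]
wrist [array([237.6, 276.2]), array([318.7, 276.8]), array([399.9, 276.2])] bottle cap [316.3 221.2] [313.9 218.2]
```

View pics/t2c.png

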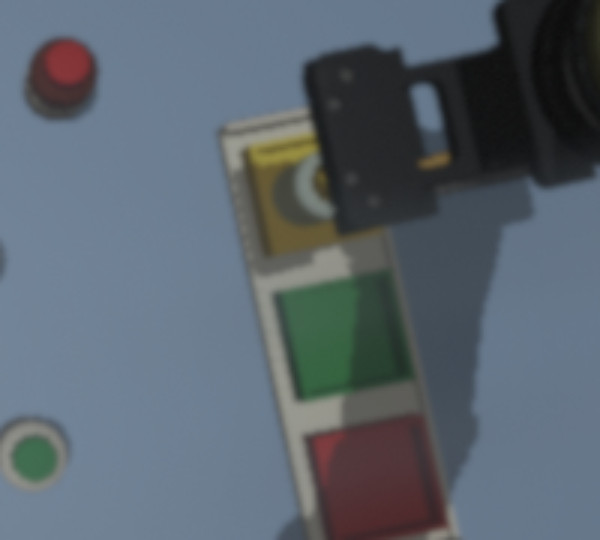

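```bash
python3 - <<'E'
from h import *
from scipy.optimize import least_squares
print({k:getattr(r,k) for k in dir(r) if not k.startswith('_')})
def proj(n,X,p):
    K=p['camera_matrix']
    d=R.from_quat(p['orientation']).inv().apply(np.array(X)-p['eye']); a=np.array([d[0],-d[1]]);zc=-d[2]
    q=np.linalg.norm(a); a=a/q*np.arctan2(q,zc) if n=='wrist' else a/zc
    return K[0,0]*a+K[:2,2]
p=np.load('w3.npy',allow_pickle=True).item();ps=camera_params('scene')
s=get_state();T=s['tool_pos'];m=R.from_quat(s['eef_rot']).as_matrix()
jx=m[:,0]; fw=np.cross(jx,[0,0,1]);fw*=np.sign(fw@[1,0,0]);print('fwd',fw)
obs=[(-1,1,24,380),(-1,-1,36,465),(1,1,503,380),(1,-1,497,465)]
def res(v):
    h,f,z,j,w=v; e=[]
    for a,b,u,q in obs:
        X=T+jx*(j+a*h)+fw*(f+b*w)+[0,0,z]; e+=list(proj('wrist',X,p)-[u/2.4+210,q/2.4+130])
    e+=[(h-.044)/.0005,(w-.009)/.0005]
    return e
o=least_squares(res,[.044,0,0,0,.009]);print('h,f,z,j,w',o.x.round(4),np.round(o.fun,1))
h,f,z,j,w=o.x
for a in(-1,1): print('scene tip pred',proj('scene',T+jx*(j+a*.0615)+fw*f+[0,0,z],ps),proj('scene',T+jx*(j+a*h)+fw*f+[0,0,z],ps))
E
```

```text
{'Unreachable': <class 'plant.Unreachable'>, 'grip_point_offset': 0.0187}
fwd [ 0.97530468  0.22086372 -0.        ]
h,f,z,j,w [0.044  0.0011 0.0376 0.0009 0.009 ] [ 0.4  0.1 -0.4  0.   0.8 -0.  -0.9 -0.1 -0.   0. ]
scene tip pred [247.42870346 203.80780401] [237.5599858  208.82649958]
scene tip pred [173.71280748 241.29571814] [184.85366883 235.63007916]
```

The images show the real finger tips about 37 mm above the reported TCP, with lateral error around 1 mm. The wrist and scene views agree on this, and it explains why the jaws closed around the cap height without contact. I'll descend to the previous height, then look sideways for palm clearance before going lower.

>>> carry_out:
  offset:
    - [0.002,0.004,-0.03]
    - [0,0,-0.03]
    - [0,0,-0.03]
    - [0,0,-0.03]
    - [0,0,-0.025]
    - [0,0,-0.015]
    - [0,0,0]
    - [0,0,0]
  twist: [0,0,0,0,0,0,0,0]
  grip: 0.088

```text
clock: 6.78
tool_pos: [0.6059, -0.2303, 0.0432]
eef_rot: [-0.552, 0.441, -0.442, 0.553]
contact_force: [-0.2, 0.4, -0.3]
opening: 0.998
```

```bash
python3 - <<'E'
from h import *
print(jaw())
im=snapshot('scene'); cv2.imwrite('pics/s3.png',cv2.resize(im[160:360,120:340],None,fx=3,fy=3,interpolation=cv2.INTER_CUBIC)[:,:,::-1])
E
```

```text
(array([ 0.6059, -0.2303,  0.0432]), 'jaw deg', np.float64(-77.24), 'finger dir', array([ 0.002, -0.001, -1.   ]))
```

View pics/s3.png

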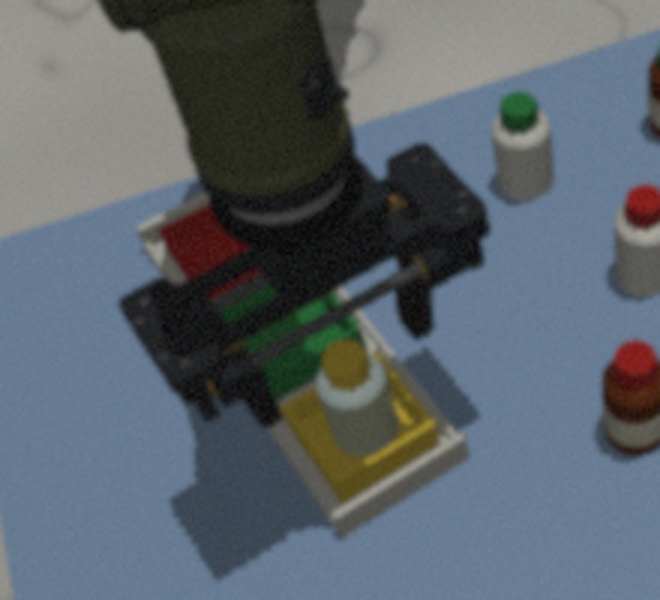

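```bash
cat >> h.py <<'E'
def proj(n,X,p=None):
    p=p or camera_params(n); K=p['camera_matrix']
    d=R.from_quat(p['orientation']).inv().apply(np.array(X)-p['eye']); a=np.array([d[0],-d[1]]);zc=-d[2]
    q=np.linalg.norm(a); a=a/q*np.arctan2(q,zc) if n=='wrist' else a/zc
    return (K[0,0]*a+K[:2,2]).round(1)
E
python3 - <<'E'
from h import *
s=get_state();T=s['tool_pos'];m=R.from_quat(s['eef_rot']).as_matrix();jx=m[:,0];fw=np.array([.975,.221,0])
for f,z in((0,0),(0,.037),(-.03,0),(-.015,.02)):
  print(f,z,[(proj('scene',T+jx*k+fw*f+[0,0,z])-[120,160])*3 for k in(-.0615,-.044,.044,.0615)])
print(camera_params('wrist')['eye']-T)
cv2.imwrite('pics/w4.png',snapshot('wrist')[:,:,::-1])
E
```

```text
0 0 [array([438.3, 351.3]), array([414.3, 365.4]), array([288.3, 440.1]), array([261.9, 455.7])]
0 0.037 [array([430.8, 316.2]), array([405.9, 330.3]), array([275.1, 406.2]), array([247.5, 422.1])]
-0.03 0 [array([413.4, 321.3]), array([389.7, 334.8]), array([265.2, 406.5]), array([239.1, 421.5])]
-0.015 0.02 [array([421.5, 317.4]), array([397.2, 331.2]), array([269.4, 405. ]), array([242.7, 420.3])]
[0.07583765 0.01671382 0.18280643]
```

View pics/w4.png

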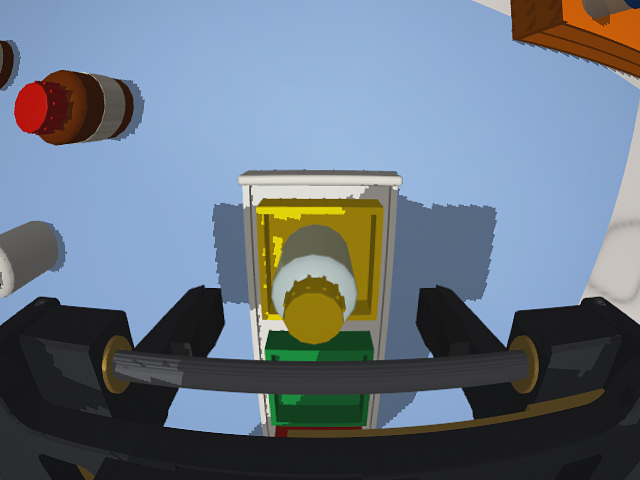

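Wrist view: the cap (314,315) lies on the finger line (tips at rows 288–325). The gripper's rod is at row 375. I'll triangulate the rod height from the two views to check cap clearance at the lower pose.

```bash
python3 - <<'E'
from h import *
T=get_state()['tool_pos'];fw=np.array([.975,.221,0]);jx=np.array([.221,-.975,0])
from scipy.optimize import least_squares
def lin(o,name):
    f=lambda v:np.r_[(proj('wrist',T+fw*v[0]+[0,0,v[1]]+jx*v[2])-o[0]),(proj('scene',T+fw*v[0]+[0,0,v[1]]+jx*v[3])-o[1])[1:]]
    g=lambda v:np.r_[proj('wrist',T+fw*v[0]+[0,0,v[1]]+jx*v[2])-o[0],proj('scene',T+fw*v[0]+[0,0,v[1]]+jx*v[2])-o[1]]
    s=least_squares(g,[0,.06,0],diff_step=1e-2);print(name,'fwd,up,jaw',s.x.round(4),s.fun.round(1))
lin([[118,365],[120+250/3,160+357/3]],'rod end, jaw- ?')
lin([[118,365],[120+423/3,160+270/3]],'rod end alt')
lin([[523,365],[120+250/3,160+357/3]],'rod other')
E
```

```text
rod end, jaw- ? fwd,up,jaw [0.     0.0786 0.    ] [200.3   0.6  26.2 -10.5]
rod end alt fwd,up,jaw [0.    0.079 0.   ] [200.3   1.3 -31.5  18.3]
rod other fwd,up,jaw [0.     0.0778 0.    ] [-204.6   -0.8   26.3  -10.2]
```

```bash
sed -i 's/).round(1)$/)/' h.py; sed -i 's/return (K\[0,0\]\*a+K\[:2,2\])$/return K[0,0]*a+K[:2,2]/' h.py; python3 - <<'E'
from h import *
from scipy.optimize import least_squares
T=get_state()['tool_pos'];fw=np.array([.975,.221,0]);jx=np.array([.221,-.975,0])
for nm,w,sc,j in (('jaw-',[118,365],(423,270),-.07),('jaw+',[523,365],(250,357),.07)):
    P=lambda v:T+fw*v[0]+[0,0,v[1]]+jx*v[2]
    s=least_squares(lambda v:np.r_[proj('wrist',P(v))-w,proj('scene',P(v))-[120+sc[0]/3,160+sc[1]/3]],[.02,.08,j])
    print(nm,'fwd,up,jaw',s.x.round(4),s.fun.round(1))
E
```

```text
jaw- fwd,up,jaw [ 0.0203  0.111  -0.0536] [ 0.  -0.2 -0.8 -1.3]
jaw+ fwd,up,jaw [0.0244 0.1166 0.0509] [0.  0.2 0.6 1.1]
```

The rod is about 75 mm above the real tips, so the whole gripper sits 37 mm above the reported TCP, and the palm clears the cap by about 15 mm at proper depth. Go down 37 mm and grip.

>>> carry_out:
  offset:
    - [0,0,-0.01]
    - [0,0,-0.01]
    - [0,0,-0.01]
    - [0,0,-0.007]
    - [0,0,0]
  twist: [0,0,0,0,0]

```text
clock: 7.5
tool_pos: [0.6045, -0.2298, 0.0043]
eef_rot: [0.553, -0.442, 0.441, -0.552]
contact_force: [0.4, -0.0, 0.4]
opening: 0.999
```

>>> carry_out:
  offset:
    - [0,0,0]
    - [0,0,0]
    - [0,0,0]
    - [0,0,0]
    - [0,0,0]
    - [0,0,0]
    - [0,0,0]
    - [0,0,0]
  twist: [0,0,0,0,0,0,0,0]
  grip: 0.03
  newtons: 15

```text
clock: 8.5
tool_pos: [0.6051, -0.23, 0.0053]
eef_rot: [-0.552, 0.441, -0.441, 0.552]
contact_force: [-0.2, -0.9, 1.3]
opening: 0.474
```

41.8 mm: the body is held. Lift and carry to the tray, centre (0.511, 0.246).

>>> carry_out:
  offset:
    - [0,0,0.01]
    - [0,0,0.025]
    - [0,0,0.03]
    - [0,0,0.03]
    - [0,0,0.03]
    - [0,0,0.02]
    - [0,0,0.005]
    - [0,0,0]
  twist: [0,0,0,0,0,0,0,0]

```text
clock: 9.5
tool_pos: [0.6048, -0.23, 0.1552]
eef_rot: [0.553, -0.441, 0.441, -0.552]
contact_force: [-0.3, -0.6, -0.6]
opening: 0.469
```

>>> carry_out:
  offset:
    - [-0.004,0.02,0]
    - [-0.008,0.04,0]
    - [-0.008,0.04,0]
    - [-0.008,0.04,0]
    - [-0.008,0.04,0]
    - [-0.008,0.04,0]
    - [-0.008,0.04,0]
    - [-0.008,0.04,0]
  twist: [0,0,0,0,0,0,0,0]

```text
clock: 10.5
tool_pos: [0.5431, 0.0727, 0.1545]
eef_rot: [0.553, -0.442, 0.44, -0.552]
contact_force: [-0.2, -0.4, -0.1]
opening: 0.47
```

>>> carry_out:
  offset:
    - [-0.008,0.04,0]
    - [-0.008,0.04,0]
    - [-0.008,0.04,0]
    - [-0.006,0.036,0]
    - [-0.004,0.02,0]
    - [0,0,0]
    - [0,0,0]
    - [0,0,0]
  twist: [0,0,0,0,0,0,0,0]

```text
clock: 11.5
tool_pos: [0.5116, 0.2438, 0.1552]
eef_rot: [0.552, -0.442, 0.442, -0.551]
contact_force: [-0.5, 0.1, -1.1]
opening: 0.469
```

```bash
python3 - <<'E'
from h import *
print(jaw(),get_state()['opening'],get_state()['contact_force']); p=camera_params('wrist')
cv2.imwrite('pics/w5.png',snapshot('wrist')[:,:,::-1]); np.save('w5.npy',p)
for n in (0,1,2,3): print(proj('wrist',[*[(.5813,.2979),(.5594,.1716),(.4412,.1955),(.4629,.3189)][n],.026],p).round())
E
```

```text
(array([0.5116, 0.2438, 0.1552]), 'jaw deg', np.float64(-77.41), 'finger dir', array([ 0.   , -0.001, -1.   ])) 0.46908917616286455 [-0.45104299  0.09904426 -1.13981117]
[274. 125.]
[413. 184.]
[353. 300.]
[227. 252.]
```

View pics/w5.png

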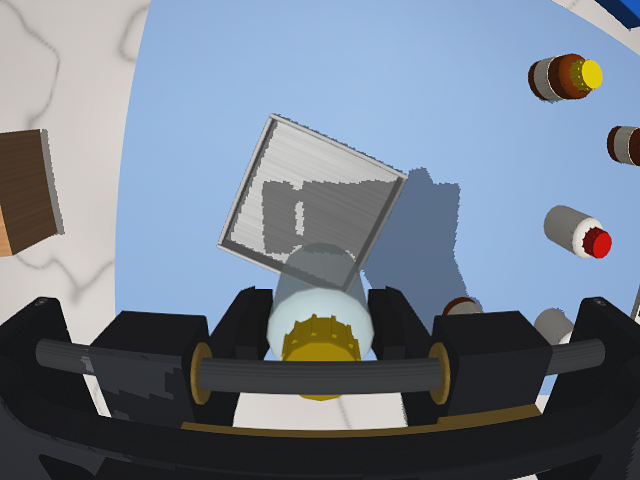

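Tray corners show at (273,114), (408,176), (347,292) and (219,243), within a few mm of my estimate; the bottle is firmly held. Lower it into the tray.

>>> carry_out:
  offset:
    - [0.003,0.002,-0.025]
    - [0,0,-0.035]
    - [0,0,-0.035]
    - [0,0,-0.03]
    - [0,0,-0.02]
    - [0,0,-0.006]
    - [0,0,0]
    - [0,0,0]
  twist: [0,0,0,0,0,0,0,0]

```text
clock: 12.55
tool_pos: [0.5148, 0.2481, 0.0052]
eef_rot: [-0.552, 0.441, -0.442, 0.553]
contact_force: [0.5, -0.7, -1.4]
opening: 0.469
```

>>> carry_out:
  offset:
    - [0,0,-0.002]
    - [0,0,0]
  twist: [0,0]

```text
clock: 12.8
tool_pos: [0.5142, 0.2481, 0.0025]
eef_rot: [-0.552, 0.441, -0.441, 0.553]
contact_force: [-0.6, -0.1, -0.4]
opening: 0.47
```

>>> carry_out:
  offset:
    - [0,0,-0.001]
    - [0,0,0]
  twist: [0,0]

```text
clock: 13.05
tool_pos: [0.514, 0.248, 0.0012]
eef_rot: [0.553, -0.441, 0.441, -0.552]
contact_force: [0.3, -0.0, -0.6]
opening: 0.469
```

>>> carry_out:
  offset:
    - [0,0,-0.001]
    - [0,0,0]
  twist: [0,0]

```text
clock: 13.3
tool_pos: [0.5139, 0.2479, 0.0001]
eef_rot: [0.553, -0.441, 0.441, -0.552]
contact_force: [-0.1, -0.1, -0.7]
opening: 0.471
```

>>> carry_out:
  offset:
    - [0,0,-0.001]
    - [0,0,0]
  twist: [0,0]

```text
clock: 13.55
tool_pos: [0.5141, 0.248, -0.0007]
eef_rot: [-0.552, 0.441, -0.441, 0.552]
contact_force: [-0.2, 0.4, 0.4]
opening: 0.472
```

>>> carry_out:
  offset:
    - [0,0,-0.001]
    - [0,0,0]
  twist: [0,0]

```text
clock: 13.8
tool_pos: [0.5141, 0.248, -0.0008]
eef_rot: [-0.552, 0.441, -0.441, 0.553]
contact_force: [-2.7, -1.0, 8.4]
opening: 0.475
```

Contact confirmed (8 N). Release, lift, and go on to above amber_green.

>>> carry_out:
  offset:
    - [0,0,0.001]
    - [0,0,0]
    - [0,0,0]
    - [0,0,0]
    - [0,0,0]
    - [0,0,0]
    - [0,0,0]
  twist: [0,0,0,0,0,0,0]
  grip: 0.088

```text
clock: 14.68
tool_pos: [0.514, 0.248, -0.0008]
eef_rot: [0.552, -0.441, 0.441, -0.552]
contact_force: [-0.5, -0.6, -0.2]
opening: 0.999
```

>>> carry_out:
  offset:
    - [0,0,0.02]
    - [0,0,0.035]
    - [0,0,0.04]
    - [0,0,0.04]
    - [0,0,0.02]
    - [-0.015,-0.036,0]
    - [-0.015,-0.036,0]
    - [-0.015,-0.036,0]
  twist: [0,0,0,0,0,0,0,0]

```text
clock: 15.68
tool_pos: [0.4688, 0.1389, 0.1557]
eef_rot: [-0.552, 0.441, -0.442, 0.553]
contact_force: [0.4, 0.0, 0.6]
opening: 0.996
```

>>> carry_out:
  offset:
    - [-0.015,-0.036,0]
    - [-0.015,-0.036,0]
    - [0,0,0]
    - [0,0,0]
    - [0,0,0]
    - [0,0,0]
  twist: [0,0,0,0,0,0]

```text
clock: 16.42
tool_pos: [0.4394, 0.069, 0.1543]
eef_rot: [-0.553, 0.441, -0.441, 0.553]
contact_force: [0.5, 0.1, -0.1]
opening: 1.002
```

```bash
python3 - <<'E'
from h import *
print(jaw()); p=camera_params('wrist'); np.save('w6.npy',p)
cv2.imwrite('pics/w6.png',snapshot('wrist')[:,:,::-1])
E
```

```text
(array([0.4394, 0.069 , 0.1543]), 'jaw deg', np.float64(-77.15), 'finger dir', array([ 0.001,  0.   , -1.   ]))
```

View pics/w6.png

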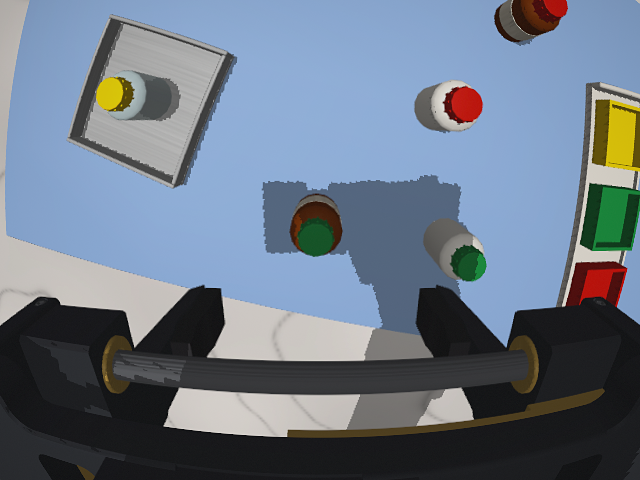

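The spent bottle stands upright in the tray (cap (114,94)). Amber green's cap is at (316,237). From here I'll use image code for cap centroids, since I've viewed 12 pictures.

```bash
cat >> h.py <<'E'
HUE={'green':[(45,85)],'red':[(0,7),(173,180)],'yellow':[(22,33)]}
def blobs(col,im):
    h=cv2.cvtColor(im,cv2.COLOR_RGB2HSV); m=sum(cv2.inRange(h,(a,140,50),(b,255,255)) for a,b in HUE[col])
    n,_,st,c=cv2.connectedComponentsWithStats(m)
    return [(st[i,4],c[i].round(1),st[i,:4]) for i in range(1,n) if st[i,4]>150]
E
python3 - <<'E'
from h import *
p=np.load('w6.npy',allow_pickle=True).item(); im=cv2.imread('pics/w6.png')[:,:,::-1].copy()
print('ag',ground('wrist',316,237,.08,p))
for a,c,b in blobs('green',im)+blobs('red',im): print(a,c,b,ground('wrist',*c,.08,p),ground('wrist',*c,.03,p))
print('spent',ground('wrist',114,94,.084,p),camera_params('top')['eye'])
t=snapshot('top')
for k in HUE:
  for a,c,b in blobs(k,t): print('top',k,a,c,ground('top',*c,.08),ground('top',*c,.03))
E
```

```text
ag [0.4385 0.071 ]
3115 [610.5 218. ] [581 184  59  67] [ 0.5151 -0.183 ] [ 0.515  -0.2352]
1042 [315.3 236.9] [298 218  36  38] [0.4385 0.0715] [0.4235 0.0687]
927 [468.4 263.1] [451 245  35  36] [ 0.4442 -0.0499] [ 0.4303 -0.0763]
623 [550.    9.1] [532   0  36  23] [ 0.6619 -0.0662] [ 0.6904 -0.0957]
1080 [463.  104.3] [443  86  40  37] [ 0.5581 -0.0091] [ 0.5664 -0.0275]
1995 [596.5 282. ] [566 262  61  45] [ 0.4542 -0.196 ] [ 0.4423 -0.2508]
spent [0.5146 0.2417] [0.50145692 0.00583045 0.83829562]
top red 218 [466.9 321.2] [ 0.4108 -0.2553] [ 0.4048 -0.2725]
top yellow 319 [444.9 203.7] [ 0.6135 -0.2175] [ 0.6209 -0.2322]
```

>>> carry_out:
  offset:
    - [0,0.002,-0.025]
    - [0,0,-0.035]
    - [0,0,-0.035]
    - [0,0,-0.035]
    - [0,0,-0.02]
    - [0,0,-0.01]
    - [0,0,0]
  twist: [0,0,0,0,0,0,0]

```text
clock: 17.4
tool_pos: [0.442, 0.0707, -0.0038]
eef_rot: [0.554, -0.443, 0.44, -0.551]
contact_force: [0.2, -0.7, -0.1]
opening: 0.998
```

>>> carry_out:
  offset:
    - [0,0,0]
    - [0,0,0]
    - [0,0,0]
    - [0,0,0]
    - [0,0,0]
    - [0,0,0]
    - [0,0,0]
    - [0,0,0]
  twist: [0,0,0,0,0,0,0,0]
  grip: 0.03
  newtons: 18

```text
clock: 18.4
tool_pos: [0.4419, 0.0705, -0.0031]
eef_rot: [0.554, -0.443, 0.44, -0.551]
contact_force: [-0.6, 0.7, 3.4]
opening: 0.47
```

Held (41.4 mm). Lift and carry towards the green well.

>>> carry_out:
  offset:
    - [0,0,0.01]
    - [0,0,0.025]
    - [0,0,0.035]
    - [0,0,0.035]
    - [0,0,0.03]
    - [0,0,0.02]
    - [0,0,0.005]
    - [0,0,0]
  twist: [0,0,0,0,0,0,0,0]

```text
clock: 19.4
tool_pos: [0.4416, 0.0702, 0.1568]
eef_rot: [0.554, -0.443, 0.44, -0.551]
contact_force: [-0.2, -0.4, -1.1]
opening: 0.472
```

>>> carry_out:
  offset:
    - [0.008,-0.036,0]
    - [0.008,-0.036,0]
    - [0.008,-0.036,0]
    - [0.008,-0.036,0]
    - [0.008,-0.036,0]
    - [0.008,-0.036,0]
    - [0.008,-0.036,0]
    - [0.008,-0.036,0]
  twist: [0,0,0,0,0,0,0,0]

```text
clock: 20.4
tool_pos: [0.505, -0.2185, 0.1553]
eef_rot: [0.554, -0.444, 0.439, -0.551]
contact_force: [1.4, -0.3, -1.4]
opening: 0.475
```

>>> carry_out:
  offset:
    - [0.009,-0.033,0]
    - [0,0,0]
    - [0,0,0]
    - [0,0,0]
    - [0,0,0]
  twist: [0,0,0,0,0]

```text
clock: 21.02
tool_pos: [0.5148, -0.2495, 0.1568]
eef_rot: [0.554, -0.442, 0.439, -0.551]
contact_force: [0.1, -0.2, -0.8]
opening: 0.471
```

```bash
python3 - <<'E'
from h import *
print(jaw()); p=camera_params('wrist'); np.save('w7.npy',p); im=snapshot('wrist')
cv2.imwrite('pics/w7.png',im[:,:,::-1])
for k in HUE:
  for a,c,b in blobs(k,im): print(k,a,c,b,ground('wrist',*c,.03,p))
E
```

```text
(array([ 0.5148, -0.2495,  0.1568]), 'jaw deg', np.float64(-77.14), 'finger dir', array([-0.006, -0.   , -1.   ]))
green 6418 [320.7 212.9] [280 173  83  82] [ 0.5192 -0.2498]
green 739 [ 89.2 262.3] [ 74 246  32  33] [ 0.4189 -0.028 ]
green 1700 [319.6 347.7] [283 328  73  33] [ 0.3857 -0.2792]
green 729 [319.6 401. ] [288 395  64  16] [ 0.3148 -0.2953]
red 335 [140.4   4.8] [123   0  36  14] [ 0.674 -0.05 ]
red 830 [ 58.9 123.5] [ 43 108  34  32] [0.555  0.0204]
yellow 6984 [321.8 107.8] [280  67  85  83] [ 0.606  -0.2309]
```

View pics/w7.png

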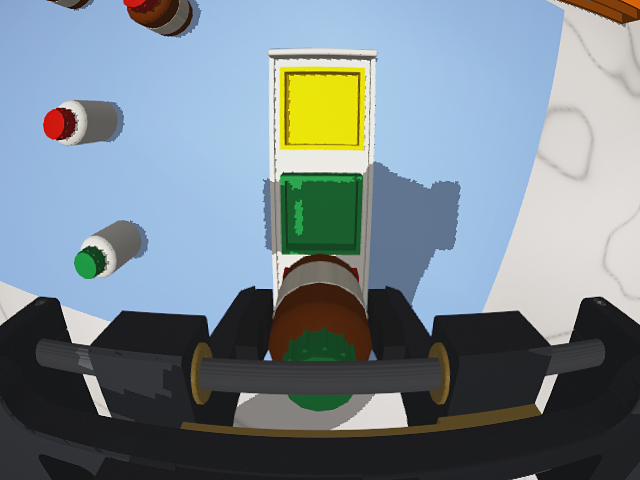

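The bottle is held, its axis in line with the row, and the green well spans (280–363, 173–255). Its measured centre is (0.519, -0.250), so I'll shift +2 mm in x (well inside the ±10 mm fit) and lower.

>>> carry_out:
  offset:
    - [0.002,0,-0.025]
    - [0,0,-0.035]
    - [0,0,-0.035]
    - [0,0,-0.03]
    - [0,0,-0.015]
    - [0,0,-0.007]
    - [0,0,0]
    - [0,0,0]
  twist: [0,0,0,0,0,0,0,0]

```text
clock: 22.08
tool_pos: [0.5176, -0.2509, 0.0108]
eef_rot: [0.554, -0.442, 0.441, -0.551]
contact_force: [0.4, 0.4, 0.2]
opening: 0.472
```

>>> carry_out:
  offset:
    - [0,0,-0.001]
    - [0,0,0]
  twist: [0,0]

```text
clock: 22.32
tool_pos: [0.517, -0.2507, 0.0092]
eef_rot: [0.554, -0.443, 0.44, -0.551]
contact_force: [0.3, -0.1, -1.1]
opening: 0.469
```

>>> carry_out:
  offset:
    - [0,0,-0.001]
    - [0,0,0]
  twist: [0,0]

```text
clock: 22.58
tool_pos: [0.5168, -0.2506, 0.0078]
eef_rot: [0.554, -0.443, 0.44, -0.551]
contact_force: [-0.2, 0.1, -0.7]
opening: 0.473
```

>>> carry_out:
  offset:
    - [0,0,-0.001]
    - [0,0,0]
  twist: [0,0]

```text
clock: 22.82
tool_pos: [0.5169, -0.2506, 0.007]
eef_rot: [0.554, -0.443, 0.44, -0.551]
contact_force: [-0.6, 0.5, 1.0]
opening: 0.474
```

>>> carry_out:
  offset:
    - [0,0,-0.001]
    - [0,0,0]
  twist: [0,0]

```text
clock: 23.08
tool_pos: [0.517, -0.2506, 0.007]
eef_rot: [0.554, -0.442, 0.44, -0.551]
contact_force: [-2.0, 1.3, 10.1]
opening: 0.47
```

Seated (10 N). Release, lift, go above amber_red (~(0.671, -0.072)).

>>> carry_out:
  offset:
    - [0,0,0.001]
    - [0,0,0]
    - [0,0,0]
    - [0,0,0]
    - [0,0,0]
    - [0,0,0]
    - [0,0,0]
  twist: [0,0,0,0,0,0,0]
  grip: 0.088

```text
clock: 23.95
tool_pos: [0.5168, -0.2506, 0.0068]
eef_rot: [0.554, -0.443, 0.44, -0.551]
contact_force: [-0.1, -0.0, -0.8]
opening: 0.996
```

>>> carry_out:
  offset:
    - [0,0,0.02]
    - [0,0,0.035]
    - [0,0,0.04]
    - [0,0,0.035]
    - [0,0,0.018]
    - [0.031,0.036,0]
    - [0.031,0.036,0]
    - [0.031,0.036,0]
  twist: [0,0,0,0,0,0,0,0]

```text
clock: 24.95
tool_pos: [0.6105, -0.1416, 0.155]
eef_rot: [0.554, -0.443, 0.44, -0.551]
contact_force: [0.4, -0.1, 0.9]
opening: 0.997
```

>>> carry_out:
  offset:
    - [0.031,0.036,0]
    - [0.03,0.034,0]
    - [0,0,0]
    - [0,0,0]
    - [0,0,0]
    - [0,0,0]
  twist: [0,0,0,0,0,0]

```text
clock: 25.7
tool_pos: [0.6703, -0.0742, 0.155]
eef_rot: [0.554, -0.443, 0.441, -0.55]
contact_force: [0.4, -0.9, 0.8]
opening: 1.0
```

```bash
python3 - <<'E'
from h import *
print(jaw()); p=camera_params('wrist'); im=snapshot('wrist')
cv2.imwrite('pics/w8.png',im[:,:,::-1])
for k in HUE:
  for a,c,b in blobs(k,im): print(k,a,c,b,ground('wrist',*c,.08,p))
E
```

```text
(array([ 0.6703, -0.0742,  0.155 ]), 'jaw deg', np.float64(-77.35), 'finger dir', array([-0.006, -0.002, -1.   ]))
green 332 [418.  400.5] [407 391  24  19] [ 0.5327 -0.2   ]
green 325 [456.4 414.6] [443 406  28  17] [ 0.5179 -0.2487]
green 279 [253.  429.5] [240 422  26  14] [ 0.461  -0.0541]
red 1140 [315.7 228.9] [297 208  39  41] [ 0.6746 -0.0708]
red 521 [226.  338.8] [212 321  27  33] [ 0.5652 -0.018 ]
red 513 [418.5 418. ] [402 409  39  18] [ 0.5098 -0.2095]
yellow 1072 [163.4 162.3] [145 144  39  38] [0.7003 0.0493]
yellow 1925 [466.9 289.6] [423 272  73  54] [ 0.6518 -0.2009]
yellow 307 [  5.8 305.9] [  0 293  15  27] [0.5217 0.2351]
```

>>> carry_out:
  offset:
    - [0.003,0.003,-0.025]
    - [0,0,-0.035]
    - [0,0,-0.035]
    - [0,0,-0.035]
    - [0,0,-0.02]
    - [0,0,-0.008]
    - [0,0,0]
  twist: [0,0,0,0,0,0,0]

```text
clock: 26.62
tool_pos: [0.6742, -0.0697, -0.0028]
eef_rot: [0.554, -0.443, 0.44, -0.551]
contact_force: [0.4, 0.3, 0.1]
opening: 1.0
```

>>> carry_out:
  offset:
    - [0,0,0]
    - [0,0,0]
    - [0,0,0]
    - [0,0,0]
    - [0,0,0]
    - [0,0,0]
    - [0,0,0]
    - [0,0,0]
  twist: [0,0,0,0,0,0,0,0]
  grip: 0.03
  newtons: 18

```text
clock: 27.62
tool_pos: [0.6738, -0.0696, -0.0031]
eef_rot: [0.554, -0.443, 0.44, -0.551]
contact_force: [-0.2, -0.9, 1.3]
opening: 0.468
```

>>> carry_out:
  offset:
    - [0,0,0.01]
    - [0,0,0.025]
    - [0,0,0.035]
    - [0,0,0.035]
    - [0,0,0.03]
    - [0,0,0.02]
    - [0,0,0.005]
    - [0,0,0]
  twist: [0,0,0,0,0,0,0,0]

```text
clock: 28.62
tool_pos: [0.6735, -0.0696, 0.1567]
eef_rot: [0.554, -0.443, 0.44, -0.551]
contact_force: [-0.1, -0.7, -1.4]
opening: 0.467
```

>>> carry_out:
  offset:
    - [-0.031,-0.025,0]
    - [-0.031,-0.025,0]
    - [-0.031,-0.025,0]
    - [-0.031,-0.025,0]
    - [-0.031,-0.025,0]
    - [-0.031,-0.025,0]
    - [-0.031,-0.025,0]
    - [-0.029,-0.026,0]
  twist: [0,0,0,0,0,0,0,0]

```text
clock: 29.62
tool_pos: [0.4259, -0.2709, 0.1559]
eef_rot: [0.554, -0.443, 0.439, -0.551]
contact_force: [0.5, -0.6, -1.2]
opening: 0.471
```

>>> carry_out:
  offset:
    - [0,0,0]
    - [0,0,0]
    - [0,0,0]
    - [0,0,0]
  twist: [0,0,0,0]

```text
clock: 30.12
tool_pos: [0.4286, -0.2697, 0.1567]
eef_rot: [0.554, -0.442, 0.439, -0.552]
contact_force: [0.1, 0.2, -1.1]
opening: 0.469
```

```bash
python3 - <<'E'
from h import *
print(jaw(),get_state()['opening']); p=camera_params('wrist'); im=snapshot('wrist')
cv2.imwrite('pics/w9.png',im[:,:,::-1])
for k in HUE:
  for a,c,b in blobs(k,im): print(k,a,c,b,ground('wrist',b[0]+b[2]/2,b[1]+b[3]/2,.03,p),ground('wrist',*c,.09,p))
E
```

```text
(array([ 0.4286, -0.2697,  0.1567]), 'jaw deg', np.float64(-77.13), 'finger dir', array([-0.005, -0.001, -1.   ])) 0.46890587145349516
green 4299 [319.6 108.9] [278  71  86  83] [ 0.5159 -0.2514] [ 0.5161 -0.2502]
green 1125 [321.5 116.8] [302  98  40  39] [ 0.5121 -0.2531] [ 0.5112 -0.2526]
green 823 [ 74.1 163.6] [ 58 148  34  32] [ 0.4318 -0.0262] [ 0.4463 -0.0693]
red 786 [58.9 24.8] [43 10 34 31] [0.5671 0.0216] [ 0.5558 -0.0302]
red 6118 [319.4 214.5] [279 177  82  82] [ 0.4286 -0.2704] [ 0.4459 -0.2661]
red 2408 [319.9 343.7] [282 319  77  42] [ 0.3089 -0.2982] [ 0.3436 -0.2897]
red 350 [319.8 398.3] [294 395  53  10] [ 0.2306 -0.3161] [ 0.2859 -0.3028]
yellow 4294 [321.   24.8] [279   0  85  51] [ 0.5885 -0.2352] [ 0.5729 -0.2382]
```

View pics/w9.png

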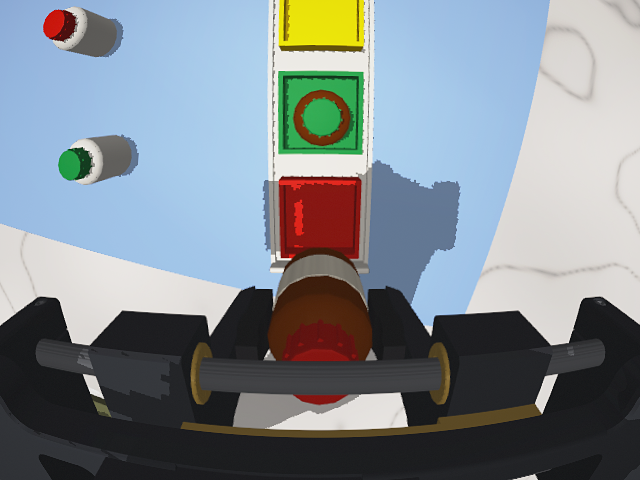

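Amber green stands in the green well. The red well (279–361, 177–259) has centre (0.4286, -0.2704), matching the TCP. Lower.

>>> carry_out:
  offset:
    - [0,0,-0.025]
    - [0,0,-0.035]
    - [0,0,-0.035]
    - [0,0,-0.03]
    - [0,0,-0.015]
    - [0,0,-0.007]
    - [0,0,0]
    - [0,0,0]
  twist: [0,0,0,0,0,0,0,0]

```text
clock: 31.18
tool_pos: [0.4284, -0.271, 0.0107]
eef_rot: [0.554, -0.442, 0.441, -0.551]
contact_force: [-0.2, 0.4, -0.4]
opening: 0.468
```

>>> carry_out:
  offset:
    - [0,0,-0.002]
    - [0,0,0]
  twist: [0,0]

```text
clock: 31.42
tool_pos: [0.428, -0.2707, 0.0081]
eef_rot: [0.554, -0.443, 0.44, -0.551]
contact_force: [-0.1, -0.4, -0.6]
opening: 0.473
```

>>> carry_out:
  offset:
    - [0,0,-0.001]
    - [0,0,0]
  twist: [0,0]

```text
clock: 31.68
tool_pos: [0.4279, -0.2706, 0.0068]
eef_rot: [0.554, -0.443, 0.44, -0.551]
contact_force: [0.2, 1.0, -1.5]
opening: 0.466
```

>>> carry_out:
  offset:
    - [0,0,-0.001]
    - [0,0,0]
  twist: [0,0]

```text
clock: 31.92
tool_pos: [0.4279, -0.2706, 0.0068]
eef_rot: [0.554, -0.442, 0.44, -0.551]
contact_force: [-1.9, 0.8, 9.4]
opening: 0.473
```

>>> carry_out:
  offset:
    - [0,0,-0.0005]
    - [0,0,0]
  twist: [0,0]

```text
clock: 32.17
tool_pos: [0.4279, -0.2706, 0.0067]
eef_rot: [0.554, -0.442, 0.44, -0.551]
contact_force: [-1.5, 1.2, 13.9]
opening: 0.474
```

Seated. Release, lift, go above amber_yellow (~(0.699, 0.050)).

>>> carry_out:
  offset:
    - [0,0,0.0015]
    - [0,0,0]
    - [0,0,0]
    - [0,0,0]
    - [0,0,0]
    - [0,0,0]
    - [0,0,0]
  twist: [0,0,0,0,0,0,0]
  grip: 0.088

```text
clock: 33.05
tool_pos: [0.4278, -0.2706, 0.0068]
eef_rot: [0.554, -0.443, 0.44, -0.551]
contact_force: [0.3, 0.1, -0.1]
opening: 0.997
```

>>> carry_out:
  offset:
    - [0,0,0.02]
    - [0,0,0.035]
    - [0,0,0.04]
    - [0,0,0.035]
    - [0,0,0.018]
    - [0.03,0.036,0]
    - [0.03,0.036,0]
    - [0.03,0.036,0]
  twist: [0,0,0,0,0,0,0,0]

```text
clock: 34.05
tool_pos: [0.5184, -0.1616, 0.155]
eef_rot: [0.554, -0.443, 0.44, -0.551]
contact_force: [-0.1, 0.7, 0.0]
opening: 0.997
```

>>> carry_out:
  offset:
    - [0.03,0.036,0]
    - [0.03,0.036,0]
    - [0.03,0.036,0]
    - [0.03,0.036,0]
    - [0.03,0.036,0]
    - [0.031,0.033,0]
    - [0,0,0]
    - [0,0,0]
  twist: [0,0,0,0,0,0,0,0]

```text
clock: 35.05
tool_pos: [0.698, 0.0493, 0.1543]
eef_rot: [0.555, -0.443, 0.44, -0.55]
contact_force: [-0.7, -1.2, -0.0]
opening: 0.998
```

>>> carry_out:
  offset:
    - [0,0,0]
    - [0,0,0]
    - [0,0,0]
  twist: [0,0,0]

```text
clock: 35.42
tool_pos: [0.6987, 0.0497, 0.1551]
eef_rot: [0.554, -0.443, 0.44, -0.551]
contact_force: [-1.1, 0.3, -0.0]
opening: 1.0
```

```bash
python3 - <<'E'
from h import *
print(jaw()); p=camera_params('wrist'); im=snapshot('wrist')
for k in HUE:
  for a,c,b in blobs(k,im): print(k,a,c,b,ground('wrist',*c,.08,p))
E
```

```text
(array([0.6987, 0.0497, 0.1551]), 'jaw deg', np.float64(-77.28), 'finger dir', array([-0.006, -0.001, -1.   ]))
red 184 [352.2 397.4] [339 394  27   9] [ 0.5555 -0.0132]
yellow 1086 [314.1 231.1] [295 212  38  38] [0.7011 0.0539]
```

>>> carry_out:
  offset:
    - [0.002,0.003,-0.025]
    - [0,0,-0.035]
    - [0,0,-0.035]
    - [0,0,-0.035]
    - [0,0,-0.02]
    - [0,0,-0.008]
    - [0,0,0]
  twist: [0,0,0,0,0,0,0]

```text
clock: 36.35
tool_pos: [0.7012, 0.0535, -0.0028]
eef_rot: [0.554, -0.443, 0.44, -0.551]
contact_force: [-0.2, -0.1, 0.2]
opening: 0.999
```

>>> carry_out:
  offset:
    - [0,0,0]
    - [0,0,0]
    - [0,0,0]
    - [0,0,0]
    - [0,0,0]
    - [0,0,0]
    - [0,0,0]
    - [0,0,0]
  twist: [0,0,0,0,0,0,0,0]
  grip: 0.03
  newtons: 18

```text
clock: 37.35
tool_pos: [0.7009, 0.0536, -0.0031]
eef_rot: [0.554, -0.443, 0.44, -0.551]
contact_force: [-0.0, -0.3, 1.4]
opening: 0.467
```

>>> carry_out:
  offset:
    - [0,0,0.01]
    - [0,0,0.025]
    - [0,0,0.035]
    - [0,0,0.035]
    - [0,0,0.03]
    - [0,0,0.02]
    - [0,0,0.005]
    - [0,0,0]
  twist: [0,0,0,0,0,0,0,0]

```text
clock: 38.35
tool_pos: [0.7006, 0.0533, 0.1566]
eef_rot: [0.554, -0.443, 0.44, -0.551]
contact_force: [-0.1, 0.2, -1.2]
opening: 0.47
```

Held. Carry to the yellow well (0.606, -0.230).

>>> carry_out:
  offset:
    - [-0.012,-0.036,0]
    - [-0.012,-0.036,0]
    - [-0.012,-0.036,0]
    - [-0.012,-0.036,0]
    - [-0.012,-0.036,0]
    - [-0.012,-0.036,0]
    - [-0.012,-0.036,0]
    - [-0.011,-0.032,0]
  twist: [0,0,0,0,0,0,0,0]

```text
clock: 39.35
tool_pos: [0.6042, -0.232, 0.1554]
eef_rot: [0.554, -0.444, 0.439, -0.55]
contact_force: [0.1, 0.2, -0.4]
opening: 0.476
```

>>> carry_out:
  offset:
    - [0,0,0]
    - [0,0,0]
    - [0,0,0]
    - [0,0,0]
  twist: [0,0,0,0]

```text
clock: 39.85
tool_pos: [0.6062, -0.2292, 0.1567]
eef_rot: [0.554, -0.442, 0.439, -0.552]
contact_force: [-0.4, 0.1, -1.2]
opening: 0.474
```

```bash
python3 - <<'E'
from h import *
print(jaw(),get_state()['opening']); p=camera_params('wrist'); im=snapshot('wrist')
for k in HUE:
  for a,c,b in blobs(k,im): print(k,a,c,b,ground('wrist',b[0]+b[2]/2,b[1]+b[3]/2,.03,p))
E
```

```text
(array([ 0.6062, -0.2292,  0.1567]), 'jaw deg', np.float64(-77.13), 'finger dir', array([-0.006, -0.   , -1.   ])) 0.4743834475265246
red 762 [ 70.1 229. ] [ 55 213  32  33] [0.5411 0.0163]
red 155 [293.3 402.3] [288 394  13  16] [ 0.3984 -0.2486]
red 620 [320.6 418.2] [306 405  30  25] [ 0.381  -0.2824]
yellow 6234 [321. 213.] [280 175  83  82] [ 0.6082 -0.2307]
yellow 2363 [319.9 343.8] [282 320  77  41] [ 0.4859 -0.2578]
yellow 358 [319.9 398.4] [294 395  54  10] [ 0.4082 -0.2762]
```

Aligned with the yellow well (0.608, -0.2307). Lower.

>>> carry_out:
  offset:
    - [0.001,-0.001,-0.025]
    - [0,0,-0.035]
    - [0,0,-0.035]
    - [0,0,-0.03]
    - [0,0,-0.015]
    - [0,0,-0.007]
    - [0,0,0]
    - [0,0,0]
  twist: [0,0,0,0,0,0,0,0]

```text
clock: 40.9
tool_pos: [0.6077, -0.2319, 0.011]
eef_rot: [0.554, -0.442, 0.441, -0.551]
contact_force: [0.6, 0.2, -1.0]
opening: 0.468
```

>>> carry_out:
  offset:
    - [0,0,-0.003]
    - [0,0,0]
  twist: [0,0]

```text
clock: 41.15
tool_pos: [0.6069, -0.2316, 0.007]
eef_rot: [0.554, -0.443, 0.44, -0.551]
contact_force: [-1.2, 0.4, -1.6]
opening: 0.474
```

>>> carry_out:
  offset:
    - [0,0,-0.001]
    - [0,0,0]
  twist: [0,0]

```text
clock: 41.4
tool_pos: [0.6069, -0.2317, 0.0069]
eef_rot: [0.554, -0.443, 0.44, -0.551]
contact_force: [-0.9, 0.7, 6.0]
opening: 0.467
```

Seated. Release, lift clear and move aside for the final check.

>>> carry_out:
  offset:
    - [0,0,0.0005]
    - [0,0,0]
    - [0,0,0]
    - [0,0,0]
    - [0,0,0]
    - [0,0,0]
    - [0,0,0]
  twist: [0,0,0,0,0,0,0]
  grip: 0.088

```text
clock: 42.28
tool_pos: [0.6068, -0.2316, 0.0063]
eef_rot: [0.554, -0.443, 0.44, -0.551]
contact_force: [1.0, 0.2, -0.3]
opening: 0.998
```

>>> carry_out:
  offset:
    - [0,0,0.02]
    - [0,0,0.035]
    - [0,0,0.04]
    - [0,0,0.04]
    - [0,0,0.035]
    - [-0.02,-0.04,0]
    - [-0.02,-0.04,0]
    - [-0.02,-0.04,0]
  twist: [0,0,0,0,0,0,0,0]

```text
clock: 43.28
tool_pos: [0.5464, -0.3529, 0.1782]
eef_rot: [0.554, -0.442, 0.441, -0.551]
contact_force: [0.3, -0.4, 0.7]
opening: 1.0
```

>>> carry_out:
  offset:
    - [-0.03,-0.04,0]
    - [-0.03,-0.04,0]
    - [-0.03,-0.04,0]
    - [-0.03,-0.04,0]
    - [-0.03,-0.04,0]
    - [-0.03,-0.02,0]
    - [0,0,0]
    - [0,0,0]
  twist: [0,0,0,0,0,0,0,0]

```text
clock: 44.28
tool_pos: [0.3682, -0.5707, 0.1774]
eef_rot: [0.554, -0.442, 0.44, -0.552]
contact_force: [0.3, 0.8, -0.8]
opening: 0.998
```

```bash
python3 - <<'E'
from h import *
print(jaw(),get_state()['contact_force'])
a=snapshot('top')[130:350,130:510]; b=snapshot('scene')[150:350,150:480]
a=cv2.resize(a,(518,300)); b=cv2.resize(b,(495,300))
cv2.imwrite('pics/fin.png',np.vstack([a,cv2.resize(b,(518,300))])[:,:,::-1])
E
```

```text
(array([ 0.3682, -0.5707,  0.1774]), 'jaw deg', np.float64(-77.17), 'finger dir', array([-0.004, -0.001, -1.   ])) [ 0.32198785  0.78000408 -0.76147275]
```

View pics/fin.png

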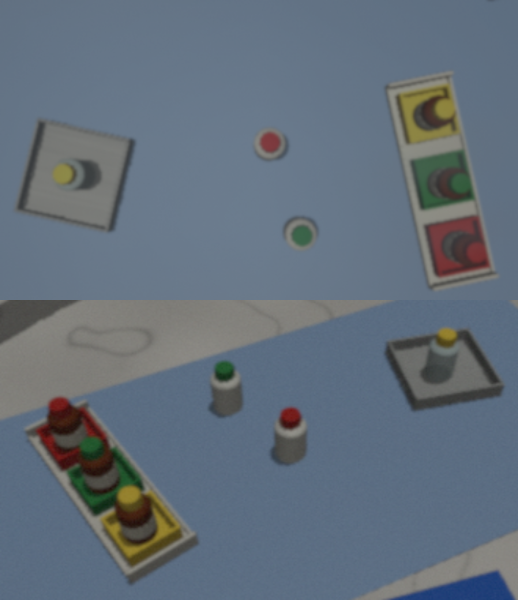

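The final picture shows all three amber bottles upright in their matching wells. The spent bottle is upright in the tray, the white bottles are where they were, and the arm is clear.

```bash
python3 -c "
from plant import job; print(job.finish_job())"
```

```text
the job is handed in; nothing more can be done
None
```

The job is done and handed in at about 44 s of the 90 s allowed. I moved the spent clear bottle from the yellow well to the steel tray first. Then I stood the amber green, red and yellow bottles in their matching wells, lowering each until the wrist force showed contact (6–14 N) before letting go.

**Last checks:** the final top and scene views show all four bottles upright in the right places. The two white look-alikes are where they stood, and the arm is well clear of everything.

**What disagreed:**
- **Tool height:** the first grasp on the spent bottle closed without holding it. The wrist and scene views showed the real fingertips about 37 mm above the reported TCP. I corrected for this on every grasp, and the bottles then read 41–42 mm in the jaws, as expected.
- **Cameras:** the wrist and top cameras differed by about 4–7 mm in position. That was within the roughly 10 mm of play on each side of a bottle in its well.

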